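# Put the lobster boat away in the oak box with the push catch

### The arm

A 7-joint arm with a two-finger parallel gripper is mounted at the origin on the work surface. World frame = base frame: x ahead of the robot, y to its left, z up, the work surface at z = 0. Lengths are in m, angles in rad, forces in N, time in s.
With the tool pointing down it reaches from about 0.425 to 0.925 m from the base axis. Payload 6.8 kg.
Tool frame: the origin (TCP) lies at the very end of the fingers, on their centre line; the grasp point (between the pads) lies 19 mm behind it (r.grip_point_offset is the distance from the TCP to the grasp point, in m); z points along the fingers, y is the line along which they close (so a half turn about z gives the same grasp; the last joint's range is limited). The gripper opens to 85 mm and grips with 20 to 120 N. Pads are 22 mm wide; open, the fingers measure 114 mm over their backs; the gripper's body (76 mm by 85 mm) begins 54 mm behind the grasp point. The pads swing forward as they close: fully open they stand 13 mm farther back than shut.
Start: joints at [1.202, 0.477, 0.022, 1.555, -0.011, 1.109, -0.083], TCP at [0.174, -0.652, 0.231] pointing down, gripper open.
Joint ranges: [-2.96, 2.96], [-0.34, 2.1], [-1.41, 1.46], [0.24, 2.44], [-1.37, 4.51], [0.17, 1.92], [-2.96, 2.96]. Speed limits (rad/s): [2.39, 2.39, 3.14, 3.14, 3.14, 3.14, 3.14].

### API

Orientations are given as a rotation vector (axis times angle).
In Python, from bench import status, eyes, r gives the robot as it stands.
- The arm moves only by the shell command python3 -m crank 'ROWS' [OPENING] [FORCE]. ROWS is JSON, a list of rows, each a list of 6 numbers: the shift along the tool's x, y, z normalised to -1 to 1, where 1 is 0.02 m, then the turn, a rotation vector about the tool's x, y, z normalised to -1 to 1, where 1 is 45 degrees. A call has 1 to 12 rows; each row shifts and turns the commanded pose from where the row before left it, along the tool's axes as they then stand; what a row does not reach is not made up. A row lasts 1/10 s, in which the tool goes at most 50 mm and 8.59 degrees, less where a joint would pass 70% of its speed; a pose out of reach is approached as far as the arm can. A call with a number of a shift or a turn outside -1 to 1 is refused whole. A call with a gripper value outside its range is refused whole. OPENING is the opening, from 0 (shut) to 1 (fully open), set as the call begins (- or left out, the last holds). The fingers move at their own pace and stop on an object; FORCE is the grip in N (left out, the last holds). Time passes only in rows, so rows that do not move let the fingers close. It gives the time, the measured TCP pose, the force, the opening and the grip force at its end, in the units of the state.
- status.get_obs(): the state, without advancing time (a new reading comes with each control period).
- eyes.grab_frame(name): name is "scene" or "top" or "wrist"; returns a dict with "image" (400x640x3 uint8, red, green, blue), "depth" (400x640 float32, m along the optical axis (not along the pixel's ray), 0 where there is no reading), "fovy" (degrees; the focal length in pixels is half the picture's height over the tangent of half this angle, whatever the lens; pixels are square), "cx", "cy" (the principal point, pixels), "world_to_cam" (4x4, takes a point from world to camera coordinates). Camera axes: x right, y up, looking along -z (the intrinsics and any distortion apply to the point x, -y, -z); pixel columns grow to the right and rows downward; lengths in m; the calibration is good to about 2 mm. A picture is of the moment at which its call begins.
- r.hand_in(): hands the job in; it is judged then, once.
The state is a dict: "clock": time; "joints": joint angles; "qvel": joint speeds; "tau": joint torques, N m; "tcp_pos": TCP position; "orientation": TCP orientation; "contact_force": force on the tool from outside, world axes, zero at the start; "moment": the same for the moment, N m; "grip_width": finger opening in m; "gripper_force": force on a finger pad.
Only numpy, scipy, OpenCV 4.12 (cv2) and the standard library are available. Lean on these libraries where they do the work, as an engineer would, in place of code of your own. Each camera call takes 0.05 s, during which the arm holds its last target. There are 200 camera calls.

### The job

Put the miniature lobster boat away in the oak box: push the front of the shut lid so that its push-push catch lets it spring up, set the boat down inside, upright on its keel, without dropping it, and push the lid down again until the catch holds it. The catch changes over at every full push, so check that the lid has come up, and at the end that it stays down by itself; leave the other things on the desk where they are.

Things in the scene. Friction and masses are not known exactly. Their poses are not given: they have to be found in the camera images.
- oak_box: fixed oak box, 180 mm deep (x) by 170 mm wide (y) by 80 mm high to the rim, walls and floor 9 mm thick, empty. Origin: centre of its underside on the desk; its -x side is the front, towards the robot, its +x side carries the hinges. The inside is free from x = -81 to 81 mm and y = -76 to 76 mm, but for the catch in one front corner; the lid opens only half way
- lid (a joint): angle of the box's lid (rad): 0 pressed right down on the rim, about 0.035 shut and held by the catch (front edge 6 mm above the rim), 0.87 (50 degrees) sprung fully open, as far as its hinges go, leaning over the back two thirds of the box. Its spring lifts it in about a second when the catch lets go. Swinging it down takes about 2 N at the front, pressing it home 3 to 6 N
- lid_press (a point): where to push: the middle of the brass finger plate (22 x 45 mm) at the front of the lid, on its upper face, 17 mm behind its front edge, 167 mm from the hinge line; moves with the lid (oak, 10 mm thick, 184 by 174 mm). Pushing the lid steadily right down, to within 1 mm of the rim, and letting go works the catch: open becomes caught, caught is let go. A quick tap may not
- lid_hinge (a point): middle of the lid's hinge line, along the box's y, on the lid's underside at the top of the back wall, 80 mm above the desk, 90 mm behind the box's centre
- boat: miniature lobster boat, white hull 116 mm long (x, bow at +x), 40 mm beam (y), flat-bottomed; hull sides upright amidships, 27 to 29 mm high; wheelhouse 28 mm wide, its roof (32 mm wide, x = -6 to 36 mm) 53 mm above the keel, a thin mast to 65 mm; about 130 g. Origin: centre of its underside; z up. Held best across the hull near its origin
- stopper: bystander: clear glass decanter stopper standing on its 56 mm head, 80 mm tall; origin under its centre
- shell_dish: bystander: white ceramic dish shaped like a scallop shell, about 115 by 155 mm, 27 mm high; origin under its middle
- square: bystander: try square lying flat, steel blade 128 x 30 mm, dark wood stock 110 mm long and 16 mm high; origin between them on the desk
- cork_block: bystander: cork sanding block 100 x 60 x 38 mm; origin under its centre
- driver: bystander: screwdriver 190 mm long with a wooden handle, lying; origin under its middle
- glue_jar: bystander: small glass jar with steel cap, 54 mm across, 55 mm tall; origin under its centre
- catch (a point): top of the push-push catch's brass case, level with the rim: 20 mm (x) by 30 mm (y) by 35 mm tall, fixed inside the box in the corner of the front and the -y wall. The striker, a brass tongue, hangs 22 mm below the lid and enters it from above

How it is judged:
By the outcome, as a careful person would: the job done as asked, in the order asked, and still so for the second after the job is handed in, with the robot touching nothing.
It also fails if it takes over 61 s, if anything falls off the work surface, if the arm or the gripper's body presses on something with over 40 N, if the wrist force passes 120 N, or if a joint passes its speed limit or range.

## Working session

There is one attempt and no reset: what is moved stays moved. The work goes in short steps, Python scripts to look and compute and a shell command to move; the robot and the scene stay as the last step left them, time stands still between calls to the robot, and variables do not carry over. Pictures are saved under pics/ and viewed, at most 10 in all, crops included, and the job is handed in when it is done.

```bash
ls; mkdir -p pics
cat > h.py <<'E'
import numpy as np, cv2
from bench import status, eyes, r
def grab(n):
    f=eyes.grab_frame(n); f['f']=200/np.tan(np.radians(f['fovy'])/2); f['T']=np.linalg.inv(f['world_to_cam']); return f
def save(f,p): cv2.imwrite('pics/'+p,f['image'][:,:,::-1])
def cloud(f):
    v,u=np.mgrid[0:400,0:640]; d=f['depth']
    P=np.stack([(u-f['cx'])/f['f']*d,-(v-f['cy'])/f['f']*d,-d,np.ones_like(d)],-1)
    return (P@f['T'].T)[...,:3]
def ray(f,u,v,z):
    d=f['T'][:3,:3]@np.array([(u-f['cx'])/f['f'],-(v-f['cy'])/f['f'],-1]); o=f['T'][:3,3]
    return o+d*(z-o[2])/d[2]
E
python3 - <<'E'
from h import *
for n in ('top','scene'):
    f=grab(n); save(f,n+'1.png'); np.savez(n+'1.npz',**f)
    print(n,f.keys(),f['fovy'],f['T'][:3,3].round(3),(f['depth']>0).mean())
print(status.get_obs())
E
```

```text
pics
top dict_keys(['image', 'depth', 'fovy', 'cx', 'cy', 'world_to_cam', 'f', 'T']) 57.00691577185277 [ 0.361 -0.037  1.245] 0.99583203125
scene dict_keys(['image', 'depth', 'fovy', 'cx', 'cy', 'world_to_cam', 'f', 'T']) 49.309148092834974 [1.503 0.081 0.799] 0.9958046875
{'clock': 0.1, 'joints': array([ 1.20190866,  0.47776053,  0.02233437,  1.55631497, -0.01153357,
        1.1093084 , -0.08309488]), 'qvel': array([ 0.00214237, -0.00278872, -0.00020116, -0.00233594, -0.00120867,
        0.00028472,  0.00142699]), 'tau': array([ 5.31549042e-03, -5.97756171e+01,  1.61410164e+00, -2.81952006e+01,
        1.28735582e-02,  4.99775735e-03,  3.90076468e-05]), 'tcp_pos': array([ 0.17391372, -0.65167132,  0.23040976]), 'orientation': array([-3.11329722e+00, -4.08299646e-01,  4.76542111e-04]), 'contact_force': array([ 0.35134641,  0.16807717, -0.56619424]), 'moment': array([-0.00418488, -0.02856437, -0.00420514]), 'gripper_force': 0.0, 'grip_width': 0.08513227630685911}
```

View pics/top1.png

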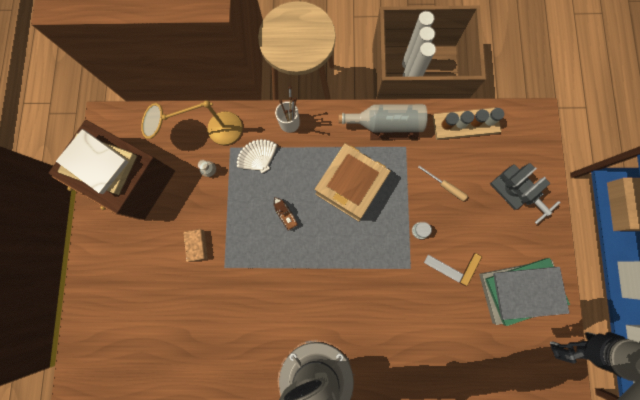

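View pics/scene1.png

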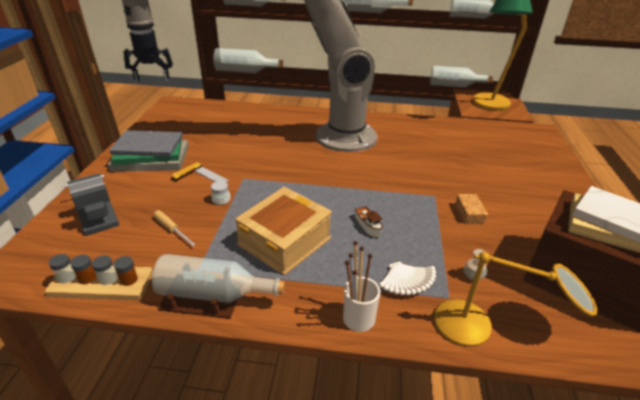

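The top view shows the box at about (353,182) and the boat at about (286,214). The scene view shows the box at (285,228) and the boat at (368,220). Next I measure both using the depth.

Run:
```python
from h import *
f=dict(np.load('top1.npz')); P=cloud(f); Z=P[...,2]
def reg(u0,u1,v0,v1,zlo,zhi):
    m=np.zeros(Z.shape,bool); m[v0:v1,u0:u1]=True
    return m&(Z>zlo)&(Z<zhi)
print('desk',np.median(Z[240:260,300:400]), 'T',f['T'].round(3).tolist())
for nm,a in dict(box=(305,400,135,230,.075,.12),boat=(262,310,190,240,.012,.08),boatroof=(262,310,190,240,.045,.08)).items():
    m=reg(*a); q=P[m]; c,s,ang=cv2.minAreaRect(q[:,:2].astype(np.float32))
    print(nm,m.sum(),np.array(c).round(4),np.array(s).round(4),round(ang,1),q[:,2].max().round(4),np.median(q[:,2]).round(4))
    if nm=='boatroof': print(q.mean(0).round(4))
    print(cv2.boxPoints((c,s,ang)).round(3).tolist())
g=dict(np.load('scene1.npz')); P2=cloud(g);Z2=P2[...,2]
m=np.zeros(Z2.shape,bool); m[195:245,345:395]=1; m&=(Z2>.012)
q=P2[m]; print('boat scene',cv2.minAreaRect(q[:,:2].astype(np.float32)),q[:,2].max())
a=cv2.resize(f['image'][185:245,255:320],None,fx=6,fy=6,interpolation=cv2.INTER_CUBIC)
b=cv2.resize(g['image'][190:250,330:410],None,fx=5,fy=5,interpolation=cv2.INTER_CUBIC)
H=360; b=cv2.copyMakeBorder(b,0,60,0,0,0)
cv2.imwrite('pics/crop1.png',np.hstack([a,b])[:,:,::-1])
```

```text
desk 0.0009077437108745423 T [[0.003, 0.985, -0.172, 0.361], [-1.0, -0.002, -0.027, -0.037], [-0.027, 0.172, 0.985, 1.245], [0.0, 0.0, 0.0, 1.0]]
box 3055 [ 0.6317 -0.1167] [0.1742 0.191 ] 57.6 0.1053 0.0938
[[0.5040000081062317, -0.13899999856948853], [0.6660000085830688, -0.2409999966621399], [0.7590000033378601, -0.09399999678134918], [0.5979999899864197, 0.00800000037997961]]
boat 400 [0.5325 0.1109] [0.1178 0.0428] 30.7 0.0664 0.031
[[0.47099998593330383, 0.0989999994635582], [0.49300000071525574, 0.06199999898672104], [0.593999981880188, 0.12300000339746475], [0.5720000267028809, 0.1589999943971634]]
boatroof 122 [0.5455 0.1189] [0.0418 0.0315] 31.5 0.0664 0.0527
[0.5455 0.1188 0.0531]
[[0.5189999938011169, 0.12099999934434891], [0.5360000133514404, 0.0949999988079071], [0.5720000267028809, 0.11599999666213989], [0.5550000071525574, 0.14300000667572021]]
boat scene ((0.989997148513794, 0.1109568327665329), (1.0257885456085205, 0.07738012820482254), 0.9667720794677734) 0.7994045433853211
```

View pics/crop1.png

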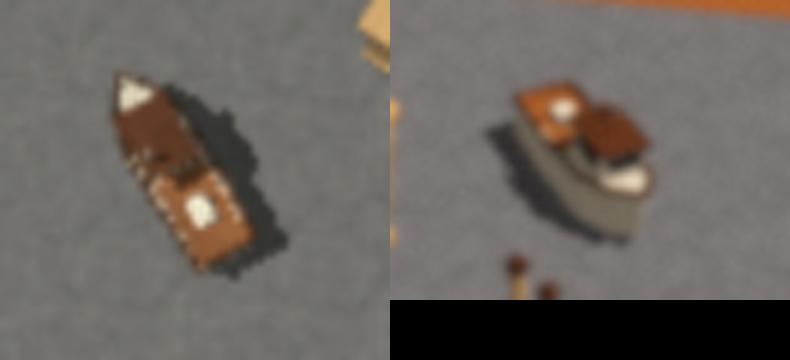

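The crop shows the bow (white foredeck) at the upper left of the top view, so it points to +x, +y with a yaw of about 31°. The roof centre agrees with that. Next I check which side of the box is the front, and look at the brass plate.

Run:
```python
from h import *
f=dict(np.load('top1.npz')); P=cloud(f); Z=P[...,2]
m=np.zeros(Z.shape,bool); m[135:230,305:400]=1; m&=(Z>.085)&(Z<.12)
q=P[m]; c=q.mean(0); A=np.c_[q[:,:2]-c[:2],np.ones(len(q))]; k=np.linalg.lstsq(A,q[:,2],rcond=None)[0]
print(c.round(4),k.round(4),'up-slope dir',np.degrees(np.arctan2(k[1],k[0])),np.hypot(*k[:2]))
rc=cv2.minAreaRect(q[:,:2].astype(np.float32)); print(rc)
m2=np.zeros(Z.shape,bool); m2[135:230,305:400]=1; m2&=(Z>.075)&(Z<.12)
# edges: box frame with yaw
for y in (-31,-32,-33,-32.4):
    t=np.radians(y); R=np.array([[np.cos(t),np.sin(t)],[-np.sin(t),np.cos(t)]]); w=q[:,:2]@R.T
    lo,hi=np.percentile(w,[.7,99.3],axis=0); print(y,(hi-lo).round(4),R.T@((lo+hi)/2))
a=cv2.resize(f['image'][140:225,308:398],None,fx=5,fy=5,interpolation=cv2.INTER_CUBIC)
cv2.imwrite('pics/crop2.png',a[:,:,::-1])
```

```text
[ 0.6267 -0.1148  0.0937] [-0.028   0.019   0.0937] up-slope dir 145.88911598677555 0.0338452765689804
((0.6306772828102112, -0.11606733500957489), (0.17415156960487366, 0.18862205743789673), 57.64069747924805)
-31 [0.1824 0.1713] [ 0.62855659 -0.11504482]
-32 [0.1817 0.1711] [ 0.62849121 -0.11507317]
-33 [0.182  0.1713] [ 0.62847999 -0.11505175]
-32.4 [0.1818 0.1712] [ 0.62856763 -0.11507136]
```

View pics/crop2.png

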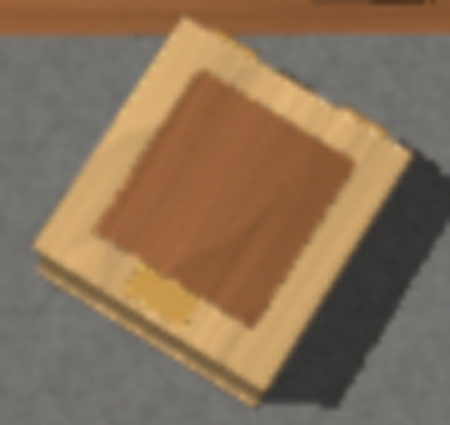

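The brass plate is at crop (162,295), which is about (340,199) in the top view. It is at the front (robot side), and the lid slopes up that way by 0.034, so the box yaw is about -32.3°.

```bash
cat >> h.py <<'E'
from scipy.spatial.transform import Rotation as Ro
YAW=-32.3; C=np.array([.6305,-.1162]); t_=np.radians(YAW); U=np.array([np.cos(t_),np.sin(t_)]); V=np.array([-U[1],U[0]])
def box(x,y,z): return np.r_[C+x*U+y*V,z]
def plan(p,az=YAW,tilt=0,o=None):
    o=o or status.get_obs(); R=Ro.from_rotvec(o['orientation'])
    T=Ro.from_euler('z',az,degrees=True)*Ro.from_euler('x',180,degrees=True)*Ro.from_euler('y',tilt,degrees=True)
    w=(R.inv()*T).as_rotvec()
    print('t',round(o['clock'],2),'at',o['tcp_pos'].round(4),'F',o['contact_force'].round(1),'w',round(o['grip_width'],4),'tgt',np.round(p,4))
    print(' TURN',(w/np.radians(45)).round(3),'SHIFT in target frame',(T.inv().apply(p-o['tcp_pos'])/.02).round(2),' in current',(R.inv().apply(p-o['tcp_pos'])/.02).round(2))
E
python3 - <<'E'
from h import *
f=dict(np.load('top1.npz')); print('plate by ray',ray(f,340.4,199,.095),'model',box(-77,0,.095))
plan(box(-77,0,.14))
E
```

```text
plate by ray [ 0.56559383 -0.07729692  0.095     ] model [-64.45466116  41.0289309    0.095     ]
t 0.1 at [ 0.1739 -0.6517  0.2304] F [ 0.4  0.2 -0.6] w 0.0851 tgt [-64.4547  41.0289   0.14  ]
 TURN [-2.00e-03  1.00e-03  1.05e+00] SHIFT in target frame [-3845.01   -34.83     4.52]  in current [-2584.76 -2846.79     9.48]
```

```bash
python3 - <<'E'
from h import *
plan(box(-.077,0,.14))
E
python3 -m crank '[[0,0,0,0,0,0.175],[0,0,0,0,0,0.175],[0,0,0,0,0,0.175],[0,0,0,0,0,0.175],[0,0,0,0,0,0.175],[0,0,0,0,0,0.175]]' 0 20
python3 - <<'E'
from h import *
plan(box(-.077,0,.14))
E
```

```text
t 0.1 at [ 0.1739 -0.6517  0.2304] F [ 0.4  0.2 -0.6] w 0.0851 tgt [ 0.5654 -0.0751  0.14  ]
 TURN [-2.00e-03  1.00e-03  1.05e+00] SHIFT in target frame [  1.14 -34.83   4.52]  in current [ 26.35 -22.8    4.56]
clock: 0.7
tcp_pos: [0.174, -0.6518, 0.2307]
orientation: [-3.014, 0.882, 0.001]
contact_force: [-0.2, -1.0, -0.2]
grip_width: 0.0002
gripper_force: 0.0
t 0.7 at [ 0.174  -0.6518  0.2307] F [-0.2 -1.  -0.2] w 0.0002 tgt [ 0.5654 -0.0751  0.14  ]
 TURN [-0.001  0.001 -0.007] SHIFT in target frame [  1.13 -34.84   4.54]  in current [  0.94 -34.84   4.56]
```

```bash
python3 -m crank '[[0,-1,0,0,0,0],[0,-1,0,0,0,0],[0,-1,0,0,0,0],[0,-1,0,0,0,0],[0,-1,0,0,0,0],[0,-1,0,0,0,0],[0,-1,0,0,0,0],[0,-1,0,0,0,0],[0,-1,0,0,0,0],[0,-1,0,0,0,0],[0,-1,0,0,0,0],[0,-1,0,0,0,0]]' | head -2
python3 -m crank '[[0,-1,0,0,0,0],[0,-1,0,0,0,0],[0,-1,0,0,0,0],[0,-1,0,0,0,0],[0,-1,0,0,0,0],[0,-1,0,0,0,0],[0,-1,0,0,0,0],[0,-1,0,0,0,0],[0,-1,0,0,0,0],[0,-1,0,0,0,0],[0,-1,0,0,0,0],[0,-1,0,0,0,0]]' | head -2
python3 -m crank '[[0.1,-1,0.4,0,0,0],[0.1,-1,0.4,0,0,0],[0.1,-1,0.4,0,0,0],[0.1,-1,0.4,0,0,0],[0.1,-1,0.4,0,0,0],[0.1,-1,0.4,0,0,0],[0.1,-1,0.4,0,0,0],[0.1,-1,0.4,0,0,0],[0.1,-1,0.4,0,0,0],[0.1,-1,0.4,0,0,0],[0,-0.8,0.4,0,0,0],[0,0,0,0,0,0]]'
python3 - <<'E'
from h import *
plan(box(-.077,0,.09))
E
```

```text
clock: 1.9
tcp_pos: [0.3025, -0.4484, 0.231]
clock: 3.1
tcp_pos: [0.4307, -0.2457, 0.231]
clock: 4.3
tcp_pos: [0.5631, -0.072, 0.142]
orientation: [-3.018, 0.868, 0.003]
contact_force: [-0.1, 0.2, 0.0]
grip_width: 0.0003
gripper_force: 0.0
t 4.3 at [ 0.5631 -0.072   0.142 ] F [-0.1  0.2  0. ] w 0.0003 tgt [ 0.5654 -0.0751  0.09  ]
 TURN [-0.     0.003  0.004] SHIFT in target frame [0.18 0.07 2.6 ]  in current [0.19 0.07 2.6 ]
```

```bash
python3 -m crank '[[0.2,0.07,0.8,0,0,0],[0,0,0.8,0,0,0],[0,0,0.5,0,0,0],[0,0,0.1,0,0,0],[0,0,0.1,0,0,0],[0,0,0.1,0,0,0],[0,0,0,0,0,0]]'
```

```text
clock: 5.0
tcp_pos: [0.5659, -0.0783, 0.0957]
orientation: [3.017, -0.874, 0.001]
contact_force: [-0.7, -0.5, 0.9]
grip_width: 0.0001
gripper_force: 0.4
```

```bash
python3 -m crank '[[0,0,0.06,0,0,0],[0,0,0.06,0,0,0],[0,0,0.06,0,0,0],[0,0,0.06,0,0,0],[0,0,0.03,0,0,0],[0,0,0,0,0,0]]'
```

```text
clock: 5.6
tcp_pos: [0.5656, -0.078, 0.09]
orientation: [3.018, -0.874, 0.0]
contact_force: [-0.8, -1.4, 2.0]
grip_width: 0.0
gripper_force: 1.4
```

```bash
python3 -m crank '[[0,0,0.05,0,0,0],[0,0,0.05,0,0,0],[0,0,0,0,0,0]]'
```

```text
clock: 5.9
tcp_pos: [0.5657, -0.0779, 0.0893]
orientation: [3.017, -0.874, 0.0]
contact_force: [-5.9, -0.4, 15.7]
grip_width: -0.0001
gripper_force: 7.5
```

Firm stop at z = 0.089, so the lid is fully down. Now I release it by backing up and towards the front.

```bash
python3 -m crank '[[0,0,-0.2,0,0,0],[-0.6,0,-0.8,0,0,0],[-1,0,-0.8,0,0,0],[-1,0,-1,0,0,0],[-1,0,-1,0,0,0],[0,0,-1,0,0,0],[0,0,-1,0,0,0],[0,0,-1,0,0,0]]'
python3 - <<'E'
from h import *
f=grab('top'); save(f,'top2.png'); P=cloud(f); m=P[125:235,300:410,2]; print('max z box',np.sort(m.ravel())[-30:-20])
plan(np.r_[.5325,.111,.10],31,20)
E
```

```text
clock: 6.7
tcp_pos: [0.5044, -0.0391, 0.2246]
orientation: [-3.018, 0.873, 0.0]
contact_force: [-0.2, -0.4, 0.5]
grip_width: 0.0001
gripper_force: 0.0
max z box [1.24502657 1.24502657 1.24502657 1.24502657 1.24502657 1.24502657
 1.24502657 1.24502657 1.24502657 1.24502657]
t 6.75 at [ 0.5064 -0.0391  0.2278] F [0.7 0.1 1.8] w -0.0 tgt [0.5325 0.111  0.1   ]
 TURN [ 0.245  0.391 -1.391] SHIFT in target frame [ 2.5  -5.76  7.71]  in current [-2.93 -7.02  6.4 ]
```

View pics/top2.png

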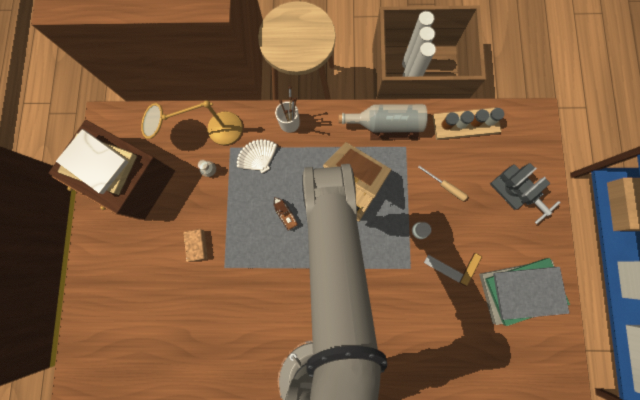

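The arm hides most of the box at (353,182), but the lid looks raised. I move over to the boat and check from there.

```bash
python3 -m crank '[[-0.4,-1,0,0,0,0],[-0.4,-1,0,0,0,0],[-0.4,-1,0,0,0,0],[-0.4,-1,0,0,0,0],[-0.4,-1,0,0,0,0],[-0.4,-1,0,0,0,0],[-0.4,-1,0,0,0,0]]' 0.8 | head -2
python3 -m crank '[[0,0,0,0,0,-0.176],[0,0,0,0,0,-0.176],[0,0,0,0,0,-0.176],[0,0,0,0,0,-0.176],[0,0,0,0,0,-0.176],[0,0,0,0,0,-0.176],[0,0,0,0,0,-0.176],[0,0,0,0,0,-0.176],[0,0,0,0,0.148,0],[0,0,0,0,0.148,0],[0,0,0,0,0.148,0],[0,0,0,0,0,0]]'
python3 - <<'E'
from h import *
f=grab('scene'); save(f,'scene2.png'); P=cloud(f)
m=(abs(P[...,0]-.63)<.12)&(abs(P[...,1]+.116)<.12)&(P[...,2]<.4); print('max z box',np.sort(P[...,2][m])[-5:])
plan(np.r_[.5325,.111,.09],31,20)
E
```

```text
clock: 7.45
tcp_pos: [0.5321, 0.1098, 0.2233]
clock: 8.65
tcp_pos: [0.5289, 0.1065, 0.2218]
orientation: [-2.899, -0.801, -0.506]
contact_force: [-0.5, -1.3, -0.6]
grip_width: 0.0684
gripper_force: 0.0
max z box [0.22836446 0.2285197  0.22856934 0.22877198 0.2288829 ]
t 8.7 at [0.5305 0.1075 0.2229] F [ 1.4  0.9 -0.1] w 0.0681 tgt [0.5325 0.111  0.09  ]
 TURN [ 0.     0.005 -0.001] SHIFT in target frame [-2.11 -0.1   6.3 ]  in current [-2.08 -0.1   6.31]
```

View pics/scene2.png

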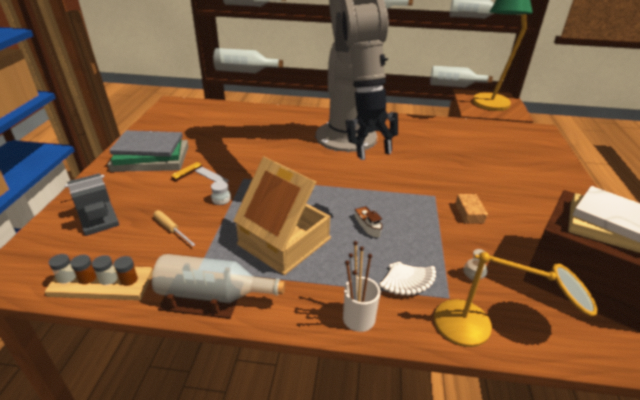

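The scene view shows the lid open at (275,205), with its edge at z = 0.228 as expected. Next I descend onto the boat.

```bash
python3 -m crank '[[-0.3,0,0.94,0,0,0],[-0.3,0,0.94,0,0,0],[-0.3,0,0.94,0,0,0],[-0.3,0,0.94,0,0,0],[-0.3,0,0.94,0,0,0],[-0.3,0,0.94,0,0,0],[-0.3,0,0.94,0,0,0],[-0.3,0,0.94,0,0,0],[0,0,0,0,0,0],[0,0,0,0,0,0]]'
python3 - <<'E'
from h import *
plan(np.r_[.5325,.111,.005],31,20)
E
```

```text
clock: 9.7
tcp_pos: [0.5384, 0.113, 0.0661]
orientation: [-2.895, -0.806, -0.509]
contact_force: [-1.1, -0.5, -0.3]
grip_width: 0.0682
gripper_force: 0.0
t 9.7 at [0.5384 0.113  0.0661] F [-1.1 -0.5 -0.3] w 0.0682 tgt [0.5325 0.111  0.005 ]
 TURN [-0.001  0.002  0.002] SHIFT in target frame [-1.33 -0.06  2.77]  in current [-1.33 -0.06  2.77]
```

```bash
python3 -m crank '[[-0.4,0,0.6,0,0,0],[-0.4,0,0.6,0,0,0],[-0.2,-0.05,0.6,0,0,0],[-0.2,0,0.6,0,0,0],[-0.1,0,0.35,0,0,0],[0,0,0,0,0,0],[0,0,0,0,0,0]]'
python3 - <<'E'
from h import *
plan(np.r_[.5325,.111,.005],31,20)
E
python3 -m crank '[[0,0,0,0,0,0],[0,0,0,0,0,0],[0,0,0,0,0,0],[0,0,0,0,0,0],[0,0,0,0,0,0],[0,0,0,0,0,0]]' 0 35
```

```text
clock: 10.4
tcp_pos: [0.534, 0.1096, 0.0127]
orientation: [-2.899, -0.805, -0.508]
contact_force: [0.0, 0.6, 0.7]
grip_width: 0.0683
gripper_force: 0.0
t 10.4 at [0.534  0.1096 0.0127] F [0.  0.6 0.7] w 0.0683 tgt [0.5325 0.111  0.005 ]
 TURN [0.003 0.003 0.001] SHIFT in target frame [-0.16 -0.1   0.35]  in current [-0.16 -0.1   0.35]
clock: 11.0
tcp_pos: [0.5333, 0.1096, 0.0127]
orientation: [-2.899, -0.806, -0.508]
contact_force: [-1.9, -1.5, 7.3]
grip_width: 0.0387
gripper_force: 34.7
```

The width matches the hull, but the grip is about 8 mm higher than planned. I open and regrip lower.

```bash
python3 -m crank '[[0,0,0,0,0,0],[0,0,0,0,0,0],[0,0,0,0,0,0],[-0.08,-0.05,0.18,0,0,0],[-0.08,-0.05,0.18,0,0,0],[0,0,0,0,0,0],[0,0,0,0,0,0]]' 0.75
python3 -m crank '[[0,0,0,0,0,0],[0,0,0,0,0,0],[0,0,0,0,0,0],[0,0,0,0,0,0],[0,0,0,0,0,0],[0,0,0,0,0,0]]' 0 35
```

```text
clock: 11.7
tcp_pos: [0.5311, 0.111, 0.0038]
orientation: [-2.899, -0.806, -0.505]
contact_force: [-0.3, -0.1, -0.5]
grip_width: 0.064
gripper_force: 0.0
clock: 12.3
tcp_pos: [0.5314, 0.1107, 0.0042]
orientation: [-2.899, -0.805, -0.506]
contact_force: [-2.3, -2.0, 6.9]
grip_width: 0.039
gripper_force: 35.5
```

The boat must slide in under the half-open lid. The clearances for the gripper body work better with a grip 20 mm aft and a tilt of 23°. I regrip there before lifting and also measure the arm's profile.

```bash
python3 -m crank '[[0,0,0,0,0,0],[0,0,0,0,0,0],[0,0,0,0,0,0],[-0.33,0,-0.12,0,0,0],[-0.33,0,-0.12,0,0.067,0],[0,0,0,0,0,0],[0,0,0,0,0,0]]' 0.75
python3 - <<'E'
from h import *
from numpy.linalg import norm
o=status.get_obs(); R=Ro.from_rotvec(o['orientation'])
plan(np.r_[np.array([.5325,.111])-.014*np.array([np.cos(.541),np.sin(.541)]),.004],31,23)
for n in ('scene','top'):
    f=grab(n); P=cloud(f).reshape(-1,3); ok=(f['depth'].ravel()>0); L=R.inv().apply(P-o['tcp_pos'])
    for a in range(40,340,20):
        m=ok&(L[:,2]<-a/1000)&(L[:,2]>-(a+20)/1000)&(norm(L[:,:2],axis=1)<.12)&(P[:,2]>.03)
        if m.sum()>5: print(n,a,m.sum(),(1000*np.percentile(L[m,0],[2,98])).round(),(1000*np.percentile(L[m,1],[2,98])).round())
E
```

```text
clock: 13.0
tcp_pos: [0.5212, 0.1038, 0.0025]
orientation: [-2.892, -0.803, -0.532]
contact_force: [0.4, -0.7, 0.3]
grip_width: 0.0641
gripper_force: 0.0
t 13.0 at [0.5212 0.1038 0.0025] F [ 0.4 -0.7  0.3] w 0.0641 tgt [0.5205 0.1038 0.004 ]
 TURN [0.004 0.049 0.001] SHIFT in target frame [ 0.   -0.02 -0.08]  in current [ 0.   -0.02 -0.08]
scene 40 167 [-12.  42.] [-58.  64.]
scene 60 240 [-13.  19.] [-63.  66.]
scene 80 263 [-11.  21.] [-64.  69.]
scene 100 299 [-8. 21.] [-61.  68.]
scene 120 137 [-6. 39.] [-25.  39.]
scene 140 192 [-4. 40.] [-26.  39.]
scene 160 209 [-10.  40.] [-27.  38.]
scene 180 176 [-6. 41.] [-25.  40.]
scene 200 209 [-6. 41.] [-29.  40.]
scene 220 201 [-6. 40.] [-25.  38.]
scene 240 210 [-5. 40.] [-27.  39.]
scene 260 209 [-8. 42.] [-26.  39.]
scene 280 204 [-11.  53.] [-30.  44.]
scene 300 251 [24. 58.] [-21.  55.]
scene 320 284 [23. 59.] [-22.  59.]
top 40 64 [ 1. 43.] [-53.  56.]
top 60 33 [-2. 17.] [-65.  61.]
top 80 27 [-11.  17.] [-65.  63.]
top 100 107 [-11.  12.] [-68.  66.]
top 120 11 [18. 37.] [-28.  30.]
top 140 29 [10. 38.] [-27.  35.]
top 160 23 [21. 38.] [-23.  30.]
top 180 20 [14. 39.] [-23.  35.]
top 200 39 [18. 39.] [-15.  33.]
top 220 18 [25. 38.] [-3. 26.]
top 300 33 [29. 56.] [-17.  48.]
top 320 90 [-13.  57.] [-56.  55.]
```

```bash
python3 -m crank '[[0,0,-0.06,0,0.049,0],[0,0,0,0,0,0],[0,0,0,0,0,0],[0,0,0,0,0,0],[0,0,0,0,0,0],[0,0,0,0,0,0],[0,0,0,0,0,0]]' 0 40
python3 -m crank '[[0.19,0,-0.46,0,0,0],[0.39,0,-0.92,0,0,0],[0.39,0,-0.92,0,0,0],[0.39,0,-0.92,0,0,0],[0.39,0,-0.92,0,0,0],[0.39,0,-0.92,0,0,0],[0.39,0,-0.92,0,0,0],[0.39,0,-0.92,0,0,0],[0,0,0,0,0,0]]'
python3 - <<'E'
from h import *
f=grab('scene'); save(f,'scene3.png')
cv2.imwrite('pics/c3.png',cv2.resize(f['image'][60:260,230:480],None,fx=3,fy=3)[:,:,::-1])
plan(box(-.130,.003,.16),YAW,23)
E
```

```text
clock: 13.8
tcp_pos: [0.5205, 0.1033, 0.0034]
orientation: [-2.876, -0.799, -0.578]
contact_force: [-3.1, -2.2, 5.7]
grip_width: 0.0388
gripper_force: 40.2
clock: 14.7
tcp_pos: [0.5224, 0.1045, 0.1491]
orientation: [-2.876, -0.798, -0.583]
contact_force: [-0.0, 1.2, -1.4]
grip_width: 0.0387
gripper_force: 40.8
t 14.75 at [0.5217 0.1039 0.1477] F [ 0.2 -0.2 -1.5] w 0.0389 tgt [ 0.5222 -0.0442  0.16  ]
 TURN [-0.541  0.002  1.297] SHIFT in target frame [3.9  6.25 0.99]  in current [-3.27  6.37 -2.  ]
```

View pics/c3.png

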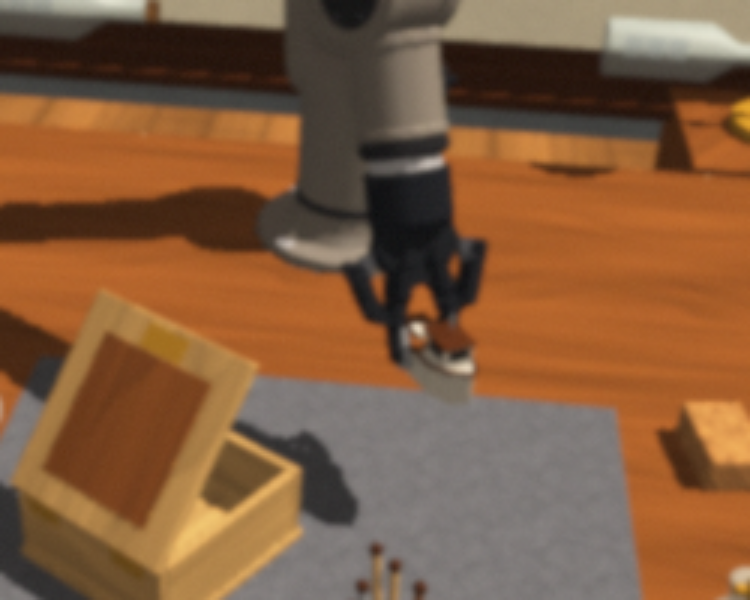

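The crop shows the boat held level in the gripper at (440,345), with the open box clear at lower left. Next I turn it to the box's heading.

```bash
python3 -m crank '[[0,0,0,-0.0676,0,0.162],[0,0,0,-0.0676,0,0.162],[0,0,0,-0.0676,0,0.162],[0,0,0,-0.0676,0,0.162],[0,0,0,-0.0676,0,0.162],[0,0,0,-0.0676,0,0.162],[0,0,0,-0.0676,0,0.162],[0,0,0,-0.0676,0,0.162],[0,0,0,0,0,0]]'
python3 - <<'E'
from h import *
plan(box(-.130,.003,.15),YAW,23)
E
```

```text
clock: 15.65
tcp_pos: [0.5163, 0.1021, 0.1342]
orientation: [2.979, -0.419, 0.563]
contact_force: [-0.9, 0.8, -1.4]
grip_width: 0.0386
gripper_force: 40.8
t 15.65 at [0.5163 0.1021 0.1342] F [-0.9  0.8 -1.4] w 0.0386 tgt [ 0.5222 -0.0442  0.15  ]
 TURN [-0.102  0.025  0.342] SHIFT in target frame [4.14 6.02 0.9 ]  in current [2.39 6.96 0.31]
```

```bash
python3 -m crank '[[0.3,0.87,0.04,0,0,0],[0.3,0.87,0.04,-0.013,0.003,0.043],[0.3,0.87,0.04,-0.013,0.003,0.043],[0.3,0.87,0.04,-0.013,0.003,0.043],[0.3,0.87,0.04,-0.013,0.003,0.043],[0.3,0.87,0.04,-0.013,0.003,0.043],[0.3,0.87,0.04,-0.013,0.003,0.043],[0.3,0.87,0.04,-0.013,0.003,0.043],[0,0,0,-0.013,0.003,0.043],[0,0,0,0,0,0]]'
python3 - <<'E'
from h import *
plan(box(-.130,.003,.092),YAW,23)
E
```

```text
clock: 16.65
tcp_pos: [0.5086, -0.0472, 0.1499]
orientation: [2.853, -0.84, 0.58]
contact_force: [-0.4, 0.8, -2.4]
grip_width: 0.039
gripper_force: 40.8
t 16.65 at [ 0.5086 -0.0472  0.1499] F [-0.4  0.8 -2.4] w 0.039 tgt [ 0.5222 -0.0442  0.092 ]
 TURN [ 0.003  0.    -0.011] SHIFT in target frame [-0.68 -0.49  2.86]  in current [-0.68 -0.49  2.86]
```

```bash
python3 -m crank '[[-0.13,-0.1,0.57,0,0,0],[-0.13,-0.1,0.57,0,0,0],[-0.13,-0.1,0.57,0,0,0],[-0.13,-0.1,0.57,0,0,0],[-0.13,-0.1,0.57,0,0,0],[0,0,0,0,0,-0.011],[0,0,0,0,0,0]]'
python3 - <<'E'
from h import *
plan(box(-.034,.003,.092),YAW,23)
f=grab('scene'); save(f,'scene4.png')
E
```

```text
clock: 17.35
tcp_pos: [0.5228, -0.0431, 0.0922]
orientation: [2.857, -0.822, 0.578]
contact_force: [0.7, -0.4, -0.7]
grip_width: 0.0391
gripper_force: 40.8
t 17.35 at [ 0.5228 -0.0431  0.0922] F [ 0.7 -0.4 -0.7] w 0.0391 tgt [ 0.6034 -0.0955  0.092 ]
 TURN [0.003 0.001 0.005] SHIFT in target frame [4.42 0.06 1.89]  in current [4.42 0.07 1.88]
```

```bash
python3 -m crank '[[0.49,0,0.205,0,0,0],[0.49,0,0.205,0,0,0],[0.49,0.03,0.205,0,0,0],[0.49,0.03,0.205,0,0,0],[0.49,0,0.205,0,0,0],[0.49,0,0.205,0,0,0],[0.49,0,0.205,0,0,0],[0.49,0,0.205,0,0,0],[0.49,0,0.205,0,0,0],[0,0,0,0,0,0]]'
python3 - <<'E'
from h import *
plan(box(-.001,.003,.030),YAW,23)
f=grab('scene'); save(f,'scene5.png')
cv2.imwrite('pics/c5.png',cv2.resize(f['image'][100:290,200:400],None,fx=3,fy=3)[:,:,::-1])
E
```

```text
clock: 18.4
tcp_pos: [0.6045, -0.0964, 0.0929]
orientation: [2.855, -0.826, 0.581]
contact_force: [0.7, -0.3, -1.6]
grip_width: 0.0391
gripper_force: 40.8
t 18.4 at [ 0.6045 -0.0964  0.0929] F [ 0.7 -0.3 -1.6] w 0.0391 tgt [ 0.6313 -0.1131  0.03  ]
 TURN [ 0.002 -0.     0.001] SHIFT in target frame [ 0.22 -0.01  3.51]  in current [ 0.22 -0.02  3.51]
```

View pics/c5.png

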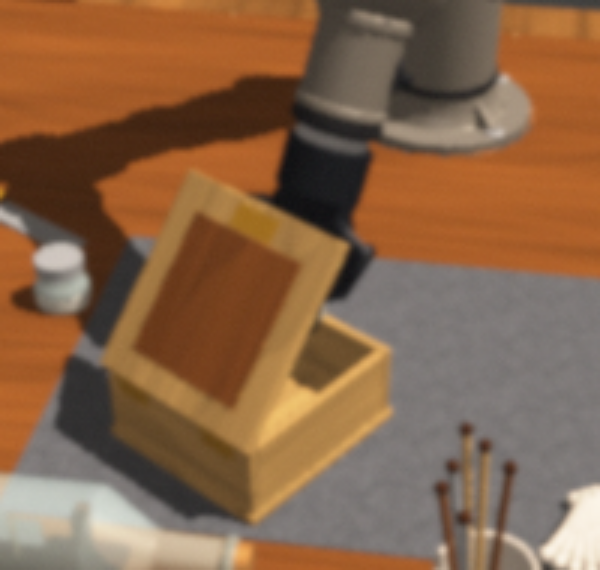

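The crop shows the gripper entering in front of the lid at (320,220), with the lid undisturbed and no contact force. I continue down along the tool axis.

```bash
python3 -m crank '[[0.03,0,0.5,0,0,0],[0.03,0,0.5,0,0,0],[0.03,0,0.5,0,0,0],[0.03,0,0.5,0,0,0]]' | grep -E 'tcp|contact'
python3 -m crank '[[0.03,0,0.5,0,0,0],[0.03,0,0.5,0,0,0],[0.03,0,0.5,0,0,0],[0,0,0,0,0,0]]'
python3 - <<'E'
from h import *
plan(box(-.001,.003,.014),YAW,23)
E
```

```text
tcp_pos: [0.6181, -0.1049, 0.0555]
contact_force: [0.5, 0.3, -1.1]
clock: 19.25
tcp_pos: [0.6291, -0.1125, 0.0283]
orientation: [2.856, -0.824, 0.577]
contact_force: [0.2, -0.5, -1.6]
grip_width: 0.039
gripper_force: 40.8
t 19.25 at [ 0.6291 -0.1125  0.0283] F [ 0.2 -0.5 -1.6] w 0.039 tgt [ 0.6313 -0.1131  0.014 ]
 TURN [0.004 0.002 0.003] SHIFT in target frame [-0.18 -0.03  0.7 ]  in current [-0.18 -0.03  0.7 ]
```

```bash
python3 -m crank '[[-0.06,0,0.24,0,0,0],[-0.06,0,0.22,0,0,0],[-0.06,0,0.2,0,0,0],[0,0,0,0,0,0],[0,0,0,0,0,0]]' | grep -E 'tcp|contact'
python3 -m crank '[[-0.01,0,0.03,0,0,0],[-0.01,0,0.03,0,0,0],[0,0,0,0,0,0],[0,0,0,0,0,0]]'| grep -E 'tcp|contact'
```

```text
tcp_pos: [0.631, -0.1131, 0.0164]
contact_force: [-0.4, 0.0, -1.7]
tcp_pos: [0.631, -0.1132, 0.015]
contact_force: [-0.7, 0.2, -1.0]
```

```bash
python3 -m crank '[[-0.01,0,0.04,0,0,0],[-0.01,0,0.04,0,0,0],[0,0,0,0,0,0],[0,0,0,0,0,0]]'| grep -E 'tcp|contact'
python3 -m crank '[[-0.01,0,0.03,0,0,0],[0,0,0,0,0,0],[0,0,0,0,0,0]]'| grep -E 'tcp|contact'
```

```text
tcp_pos: [0.6312, -0.1133, 0.0133]
contact_force: [0.2, -0.3, -1.8]
tcp_pos: [0.6313, -0.1133, 0.0127]
contact_force: [-0.5, 0.9, -1.4]
```

```bash
python3 -m crank '[[-0.01,0,0.03,0,0,0],[0,0,0,0,0,0],[0,0,0,0,0,0]]'| grep -E 'tcp|contact'
python3 -m crank '[[-0.01,0,0.03,0,0,0],[0,0,0,0,0,0],[0,0,0,0,0,0]]'| grep -E 'tcp|contact'
```

```text
tcp_pos: [0.6313, -0.1134, 0.0124]
contact_force: [-2.9, 1.6, 5.4]
tcp_pos: [0.6314, -0.1134, 0.0124]
contact_force: [-6.3, 2.6, 13.5]
```

Contact with the floor at the expected height. I release and back out along the tool axis.

```bash
python3 -m crank '[[0.01,0,-0.05,0,0,0],[0,0,0,0,0,0],[0,0,0,0,0,0],[0,0,0,0,0,0],[0,0,0,0,0,0]]' 0.68
python3 -m crank '[[0,0,-0.4,0,0,0],[0,0,-0.5,0,0,0],[0,0,-0.6,0,0,0],[0,0,-0.7,0,0,0],[0,0,-0.8,0,0,0],[0,0,-0.9,0,0,0],[0,0,-1,0,0,0],[-0.5,0,-1,0,0,0],[-0.8,0,-1,0,0,0],[-0.8,0,-1,0,0,0],[0,0,0,0,0,0]]'
python3 - <<'E'
from h import *
f=grab('wrist'); save(f,'wrist6.png'); P=cloud(f)
plan(box(-.040,0,.28),YAW,0)
E
```

```text
clock: 21.95
tcp_pos: [0.6312, -0.1133, 0.0123]
orientation: [2.856, -0.824, 0.579]
contact_force: [-0.8, -0.1, -0.4]
grip_width: 0.0581
gripper_force: 0.0
clock: 23.05
tcp_pos: [0.5451, -0.058, 0.1437]
orientation: [2.858, -0.822, 0.582]
contact_force: [0.6, -0.3, 0.7]
grip_width: 0.0582
gripper_force: 0.0
t 23.1 at [ 0.5462 -0.0587  0.1432] F [1.1 0.6 0.7] w 0.058 tgt [ 0.5967 -0.0948  0.28  ]
 TURN [ 0.    -0.512  0.004] SHIFT in target frame [ 3.1   0.18 -6.84]  in current [ 5.53  0.19 -5.08]
```

View pics/wrist6.png

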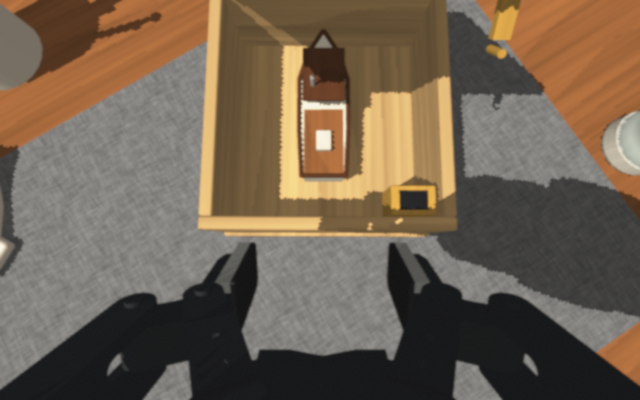

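The wrist view shows the boat upright on the floor at (323,115), clear of the catch at (412,198) and of the lid path. Next I rise, straighten the tool and shut the fingers.

```bash
python3 -m crank '[[0.39,0,-0.92,0,0,0],[0.39,0,-0.92,0,0,0],[0.39,0,-0.92,0,0,0],[0.39,0,-0.92,0,0,0],[0.39,0,-0.92,0,0,0],[0.39,0,-0.92,0,0,0],[0.39,0,-0.92,0,0,0],[0.39,0,-0.92,0,-0.17,0],[0,0,0,0,-0.17,0],[0,0,0,0,-0.17,0],[0,0,0,0,0,0]]' 0 20 | head -3
python3 - <<'E'
from h import *
plan(box(.004,0,.26),YAW,0)
E
```

```text
clock: 24.2
tcp_pos: [0.549, -0.0623, 0.3012]
orientation: [3.014, -0.878, -0.003]
t 24.2 at [ 0.549  -0.0623  0.3012] F [-0.2  0.1 -1.1] w -0.0001 tgt [ 0.6339 -0.1183  0.26  ]
 TURN [ 0.003  0.001 -0.004] SHIFT in target frame [5.09 0.1  2.06]  in current [5.09 0.08 2.05]
```

```bash
python3 -m crank '[[0.85,0,0,0,0,0],[0.85,0,0,0,0,0],[0.85,0.05,0,0,0,0],[0.85,0.05,0.3,0,0,0],[0.85,0,0.7,0,0,0],[0.84,0,1,0,0,0],[0,0,0,0,0,0],[0,0,0,0,0,0]]' | head -4
python3 - <<'E'
from h import *
plan(box(.003,0,.216),YAW,0)
E
```

```text
clock: 25.0
tcp_pos: [0.631, -0.115, 0.261]
orientation: [3.015, -0.871, -0.002]
contact_force: [-0.3, 0.6, 0.2]
t 25.0 at [ 0.631 -0.115  0.261] F [-0.3  0.6  0.2] w 0.0 tgt [ 0.633  -0.1178  0.216 ]
 TURN [0.004 0.    0.002] SHIFT in target frame [0.16 0.06 2.25]  in current [0.16 0.06 2.25]
```

```bash
python3 -m crank '[[0.08,0.03,0.8,0,0,0],[0.08,0.03,0.8,0,0,0],[0,0,0.65,0,0,0],[0,0,0,0,0,0],[-0.47,0,0.45,0,0,0],[-0.47,0,0.45,0,0,0]]' | head -4
python3 -m crank '[[-0.46,0,0.45,0,0,0],[-0.4,0,0.48,0,0,0],[-0.4,0,0.48,0,0,0],[-0.4,0,0.48,0,0,0],[0,0,0,0,0,0]]' | head -4
python3 - <<'E'
from h import *
plan(box(-.066,0,.126),YAW,0)
f=grab('scene'); P=cloud(f)
R=(P[...,:2]-C); x=R@U; y=R@V
m=(abs(y)>.06)&(abs(y)<.085)&(x>-.1)&(x<.09)&(P[...,2]>.1)&(P[...,2]<.3)
i=np.argsort(x[m])[:20]; print('front edge',x[m][i].mean(),P[...,2][m][i].mean())
E
```

```text
clock: 25.6
tcp_pos: [0.6183, -0.1082, 0.1992]
orientation: [3.016, -0.872, 0.002]
contact_force: [1.1, -0.6, 1.4]
clock: 26.1
tcp_pos: [0.5877, -0.0895, 0.1589]
orientation: [3.016, -0.87, -0.007]
contact_force: [-0.2, 0.1, 0.2]
t 26.1 at [ 0.5877 -0.0895  0.1589] F [-0.2  0.1  0.2] w 0.0001 tgt [ 0.5747 -0.0809  0.126 ]
 TURN [0.005 0.004 0.003] SHIFT in target frame [-0.78 -0.01  1.65]  in current [-0.77 -0.02  1.65]
front edge -0.06908649054998507 0.16386435852256317
```

The lid is following. I continue down.

```bash
python3 -m crank '[[-0.26,0,0.5,0,0,0],[-0.26,0,0.5,0,0,0],[-0.26,0,0.5,0,0,0],[-0.15,0,0.5,0,0,0],[-0.15,0,0.5,0,0,0],[-0.15,0,0.4,0,0,0],[0,0,0,0,0,0]]' | head -4
python3 - <<'E'
from h import *
plan(box(-.077,0,.089),YAW,0)
E
```

```text
clock: 26.85
tcp_pos: [0.5674, -0.0771, 0.1011]
orientation: [3.015, -0.87, -0.006]
contact_force: [-0.9, 0.7, 0.9]
t 26.85 at [ 0.5674 -0.0771  0.1011] F [-0.9  0.7  0.9] w 0.0002 tgt [ 0.5654 -0.0751  0.089 ]
 TURN [0.005 0.003 0.002] SHIFT in target frame [-0.14 -0.03  0.61]  in current [-0.13 -0.04  0.61]
```

```bash
python3 -m crank '[[-0.07,0,0.1,0,0,0],[-0.07,0,0.1,0,0,0],[0,0,0.08,0,0,0],[0,0,0.06,0,0,0],[0,0,0.06,0,0,0],[0,0,0.06,0,0,0],[0,0,0.05,0,0,0],[0,0,0.05,0,0,0],[0,0,0,0,0,0],[0,0,0,0,0,0]]' | sed -n 1,4p
python3 -m crank '[[0,0,0.04,0,0,0],[0,0,0.04,0,0,0],[0,0,0,0,0,0],[0,0,0,0,0,0]]' | sed -n 1,4p
```

```text
clock: 27.85
tcp_pos: [0.5664, -0.076, 0.0914]
orientation: [3.016, -0.871, -0.001]
contact_force: [-0.4, 0.3, 0.9]
clock: 28.25
tcp_pos: [0.5664, -0.076, 0.0899]
orientation: [3.016, -0.871, -0.001]
contact_force: [0.1, 0.5, 2.8]
```

```bash
python3 -m crank '[[0,0,0.04,0,0,0],[0,0,0.04,0,0,0],[0,0,0.03,0,0,0],[0,0,0,0,0,0],[0,0,0,0,0,0]]' | sed -n 1,4p
python3 -m crank '[[0,0,-0.1,0,0,0],[0,0,-0.1,0,0,0],[0,0,-0.3,0,0,0],[0,0,-0.6,0,0,0],[0,0,-1,0,0,0],[0,0,-1,0,0,0],[-0.5,0,-1,0,0,0],[-1,0,-1,0,0,0],[-1,0,-1,0,0,0],[-1,0,-0.5,0,0,0],[-1,-1,0,0,0,0],[-1,-1,0,0,0,0]]'
python3 -m crank '[[-0.5,-1,0,0,0,0],[0,-1,0,0,0,0],[0,-1,0,0,0,0],[0,-1,0,0,0,0],[0,-1,0,0,0,0],[0,0,0,0,0,0],[0,0,0,0,0,0]]' | sed -n 1,4p
python3 - <<'E'
from h import *
f=grab('scene'); save(f,'scene7.png'); P=cloud(f); B=(P[...,:2]-C); x=B@U; y=B@V
m=(abs(y)<.08)&(x>-.088)&(x<.08)&(P[...,2]>.05)&(P[...,2]<.3); z=P[...,2][m]
print(m.sum(),z.max(),np.polyfit(x[m&(P[...,2]>.085)],P[...,2][m&(P[...,2]>.085)],1)); 
t=grab('top'); a=np.hstack([f['image'][100:300,60:460],]); b=t['image'][90:290,180:580]
cv2.imwrite('pics/c7.png',cv2.resize(np.vstack([a,b]),None,fx=1.45,fy=1.45)[:,:,::-1])
E
```

```text
clock: 28.75
tcp_pos: [0.5665, -0.076, 0.0887]
orientation: [3.016, -0.871, -0.001]
contact_force: [-4.7, 1.9, 13.1]
clock: 29.95
tcp_pos: [0.4947, 0.0169, 0.221]
orientation: [3.016, -0.874, 0.002]
contact_force: [0.7, 1.0, -0.1]
grip_width: -0.0
gripper_force: 0.0
clock: 30.65
tcp_pos: [0.5397, 0.1066, 0.2193]
orientation: [3.016, -0.87, -0.001]
contact_force: [-1.2, -0.1, -0.1]
2527 0.10189532298746062 [-0.03556667  0.09478466]
```

View pics/c7.png

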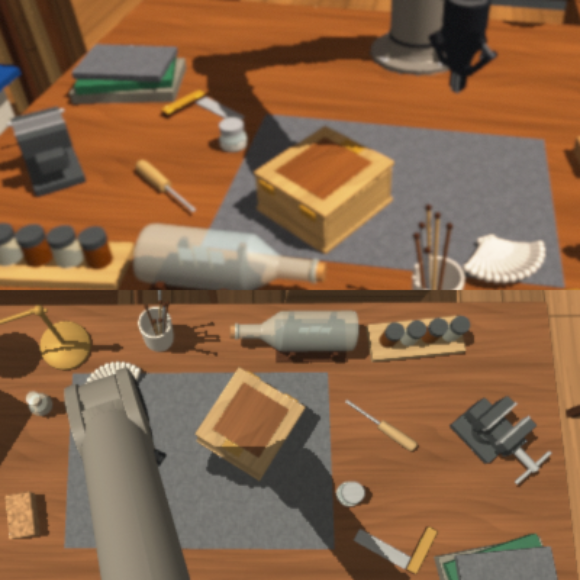

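The crop shows the lid shut and held by itself in both views, at (325,185) and (250,423), with slope 0.0356, the caught angle. The other things are in place and the arm is clear, so I hand in.

```bash
python3 -c "
from bench import r
print(r.hand_in())"
```

```text
the job is handed in; nothing more can be done
None
```

The boat is in the oak box, upright on its keel, and the lid is shut and held by its catch (measured slope 0.0356); I handed the job in at about 31 s with the arm touching nothing and the other things still in place.

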